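Turn the supply carousel to the full tape roll and lock it

TASK

Bring the full roll of packing tape round to the front of the supply carousel: push the bolt's knob all the way back to free the platter, push the platter round by a post on its rim until the bay with the full roll is at the bolt, and push the bolt fully home again so that the carousel is locked. Do not touch, lift or upset the goods standing on it, and leave the carton, stapler and box cutter beside it where they are.

Things in the scene. Friction and masses are not known exactly. Their poses are not given: they have to be found in the camera images.
- carousel: carousel for packing supplies: dark steel base fixed to the worktop, with a 62 mm wide tongue reaching 260 mm to the front that carries the bolt guide (158 to 246 mm from the axis, 35 mm high). On it turns a 300 mm round platter (see hub). Origin: on the turning axis at worktop height; its -x axis points to the carousel's front, the bolt side, which looks roughly at the robot.
- platter (a joint): angle of the platter in rad, 0 at the start, positive anticlockwise from above, no stops. With the bolt home it is locked; the locked angles are 0 and whole quarter turns (0.02 rad play). Bearing friction about 0.15 N m, lightly damped: pushed slowly it stops within a few degrees of where the push stops.
- hub (a point): on the turning axis at deck height. Platter: wooden deck 32 mm above the worktop; grey rim (outer 24 mm) 36 mm high; four radial dividers 5 mm thick, up to 72 mm, part it into four equal bays; middle hub 42 mm across, 84 mm high. The rim has a slot at the middle of each bay, 18 mm wide, tapering out to 36 mm at the outside.
- front (a point): fixed point of the base: the middle of whichever bay is at the front, 82 mm from the axis towards the bolt, at deck height. The goods stand within 6 mm of the middles of their bays (all 82 mm from the axis).
- bolt (a joint): travel of the sliding bolt in m: 0 = home in a rim slot (as at the start), 0.028 = fully back, away from the axis; clear of the rim from 0.02. About 3 N of friction; stays where left. Its round nose is 14 mm wide: pushed home, it draws the platter square from up to 4 degrees off; farther off it may strike the rim.
- bolt_knob (a point): middle of the bolt's upright black knob, 64 mm above the worktop, 190 mm from the axis when home and 218 mm when back, straight in front. Cap 22 mm across, 55 to 74 mm above the worktop, on a 12 mm stem. Between the knob and the platter's rim nothing is higher than 36 mm.
- post_0 (a point): grey post on the rim at the end of a divider, to push the platter round by (all four posts are alike, a quarter turn apart): 14 mm across, from the deck up to 78 mm above the worktop, 138 mm from the axis; the point is on its axis, 66 mm above the worktop; turns with the platter; at the start it is at the right end of the front bay's rim, seen from the robot
- post_3 (a point): grey post on the rim at the end of a divider, to push the platter round by (all four posts are alike, a quarter turn apart): 14 mm across, from the deck up to 78 mm above the worktop, 138 mm from the axis; the point is on its axis, 66 mm above the worktop; turns with the platter; at the start it is at the left end of the front bay's rim, seen from the robot
- tape_roll: full roll of brown packing tape standing on end in one of the left, right or back bays at the start: 69 mm across, 61 mm high, the only tall roll on the carousel; loose; origin at the centre of its underside
- tape_stub: nearly used-up tape roll, a low ring 68 mm across and 26 mm high, loose in the front bay at the start; origin at the centre of its underside
- blade_box: flat box of spare blades, 24x80x14 mm, loose in one of the other bays; origin at the middle of its underside
- tape_measure: pocket tape measure standing upright, 33x68x61 mm, loose in one of the other bays; origin at the middle of its underside
- parcel_s3: small carton 63x101x50 mm lying loose to the left of the carousel; origin at the centre of its underside
- stapler: desk stapler 36x145x42 mm lying loose at the front left; origin at the centre of its underside
- box_cutter: box cutter 22x152x17 mm lying loose at the front right; origin at the centre of its underside

How it is judged:
On the way, in this order (a step that is already met when the one before it is completed fails the run):
1. the bolt is drawn back (value of joint bolt above 0.02 m), for 0.1 s.
2. the bay with the full tape roll is turned to the front, the bolt still drawn (horizontal distance between tape_roll and front below 0.025 m and value of joint bolt above 0.012 m), for 0.2 s.
3. the bolt is pushed home (horizontal distance between tape_roll and front below 0.025 m and value of joint bolt below 0.003 m), for 0.2 s.
At the end, for the whole second after the job is handed in: the bolt is home (within 3 mm) in the slot of the bay that holds the full tape roll, so that the roll stands within 25 mm of the middle of the front bay; the platter is at rest and all four goods still stand upright in the bays (all of step 3 and velocity of joint platter between -0.05 and 0.05 rad/s and linear speed of tape_roll below 0.03 m/s and angle between each of tape_stub, tape_roll, blade_box, tape_measure's own z axis and vertical below 0.2 rad and horizontal distance between each of tape_stub, tape_roll, blade_box, tape_measure and hub below 0.105 m); the robot touches nothing.
It fails at once if the robot touches the goods standing on the carousel (contact force between any of the fingers, the arm and tape_stub above 1 N or contact force between any of the fingers, the arm and tape_roll above 1 N or contact force between any of the fingers, the arm and blade_box above 1 N or contact force between any of the fingers, the arm and tape_measure above 1 N).
It fails at once if a thing on the carousel is lifted off the deck, tipped or falls off (height (world z) of any of tape_stub, tape_roll, blade_box, tape_measure above 0.047 m or height (world z) of any of tape_stub, tape_roll, blade_box, tape_measure below 0.022 m or angle between any of tape_stub, tape_roll, blade_box, tape_measure's own z axis and vertical above 0.5 rad).
It fails at once if the carton, stapler or box cutter beside the carousel is moved more than 2 cm (distance of any of parcel_s3, stapler, box_cutter from where it was at the start of the episode above 0.02 m).
It also fails if it takes over 70 s, if anything falls off the work surface, if the arm or the gripper's body presses on something with over 40 N, if the wrist force passes 120 N, or if a joint passes its speed limit or range.

ROBOT

A 6-joint arm with a two-finger parallel gripper is mounted at the origin on a cart in front of the work surface, level with it; the furniture and walls round the work are solid. World frame = base frame: x ahead of the robot, y to its left, z up, the work surface at z = 0. Lengths are in m, angles in rad, forces in N, time in s.
With the tool pointing down it reaches from about 0.375 to 0.9 m from the base axis. Payload 3.1 kg.
Tool frame: the origin (TCP) lies at the very end of the fingers, on their centre line; the grasp point (between the pads) lies 19 mm behind it (grip_depth is the distance from the TCP to the grasp point, in m); z points along the fingers, y is the line along which they close (so a half turn about z gives the same grasp; the last joint's range is limited). The gripper opens to 85 mm and grips with 20 to 120 N. Pads are 22 mm wide; open, the fingers measure 114 mm over their backs; the gripper's body (76 mm by 85 mm) begins 54 mm behind the grasp point. The pads swing forward as they close: fully open they stand 13 mm farther back than shut.
Start: joints at [-1.476, 0.527, 1.433, -0, 1.181, -0.178], TCP at [0.169, -0.602, 0.231] pointing down, gripper open.
Joint ranges: [-3.08, 3.08], [-0.75, 2.2], [0.22, 2.44], [-1.43, 4.57], [0, 2.65], [-2.85, 2.85]. Speed limits (rad/s): [2.79, 2.79, 3.14, 3.14, 3.14, 3.14].

INTERFACE

Orientations are given as a unit quaternion [x, y, z, w].
In Python, from station import * gives the robot as it stands.
- The arm moves only by the tool apply_moves, never from a script. Its argument "plan" is a list of rows, each a list of 7 numbers: the shift along the tool's x, y, z in m, then the turn, a rotation vector about the tool's x, y, z in rad, then the gripper command: -1 is fully open, 1 is shut, values between are in proportion. In form: [[dx, dy, dz, wx, wy, wz, jaw], ...]. A call has 1 to 8 rows; each row shifts and turns the commanded pose from where the row before left it, along the tool's axes as they then stand; what a row does not reach is not made up. A row lasts 1/8 s, in which the tool goes at most 62.5 mm and 10.7 degrees, less where a joint would pass 70% of its speed; a pose out of reach is approached as far as the arm can. A call is refused whole if a number of a shift passes 0.0625 or a number of a turn 0.188, either way. A call with a gripper value outside its range is refused whole. The fingers move at their own pace and stop on an object; "force" is the grip in N (left out, the last holds). Time passes only in rows, so rows that do not move let the fingers close. It gives the time, the measured TCP pose, the force, the opening and the grip force at its end, in the units of the state.
- sense(): the state, without advancing time (a new reading comes with each control period).
- snapshot(name): name is "scene" or "top" or "wrist"; returns the picture (420x560x3 uint8, red, green, blue); there is no depth.
- calibration(name): a dict with "camera_matrix" (3x3 intrinsics, pixels), "k1" (the pictures are not rectified: a ray, as slopes to the right and down, at radius r is drawn at 1 + k1 r^2 times it, then the intrinsics apply), "R" (3x3) and "t" (3): a world point X has camera coordinates R X + t; the wrist camera has in their place "mount" (4x4, takes a point from camera to tool coordinates, whose origin is the TCP and whose axes are the flange's). Camera axes: x right, y down, z forward; pixel columns grow to the right and rows downward; lengths in m; the calibration is good to about 2 mm. A picture is of the moment at which its call begins: read the wrist's pose just before it. calibration takes no time and is no camera call.
- sign_off(): hands the job in; it is judged then, once.
The state is a dict: "t": time; "q": joint angles; "qd": joint speeds; "tau": joint torques, N m; "tcp_pos": TCP position; "tool_rot": TCP orientation; "force": force on the tool from outside, world axes, zero at the start; "ft_torque": the same for the moment, N m; "finger_gap": opening from 0.0 (shut) to 1.0 (fully open); "gripper_force": force on a finger pad.
Only numpy, scipy, OpenCV 4.12 (cv2) and the standard library are available. Lean on these libraries where they do the work, as an engineer would, in place of code of your own. Each camera call takes 0.05 s, during which the arm holds its last target. There are 200 camera calls.

## Working session

There is one attempt and no reset: what is moved stays moved. The work goes in short steps, Python scripts to look and compute and a tool call to move; the robot and the scene stay as the last step left them, time stands still between calls to the robot, and variables do not carry over. Pictures are saved under pics/ and viewed, at most 10 in all, crops included, and the job is handed in when it is done.

Besides the shell and the picture viewer there is one more tool, called after "Call:" by a JSON object that holds its "op" and its "data". apply_moves: Moves the arm, as the interface text tells. Its arguments: {"type":"object","properties":{"plan":{"type":"array"},"force":{"type":"number"}},"required":["plan"]}

```bash
mkdir -p pics; python3 - <<'E'
from station import *
import cv2
for n in("top","scene"):
    im=snapshot(n); cv2.imwrite(f"pics/{n}0.png",im[:,:,::-1])
    print(n,calibration(n))
s=sense();print(s['t'],s['tcp_pos'],s['tool_rot'],s['finger_gap'])
E
```

```text
top {'camera_matrix': array([[396.24673799,   0.        , 277.87204311],
       [  0.        , 396.24673799, 212.21003032],
       [  0.        ,   0.        ,   1.        ]]), 'k1': -0.09966289413606796, 'R': array([[ 0.0074198 , -0.99970685,  0.02304675],
       [-0.9832846 , -0.01148702, -0.18171252],
       [ 0.18192399, -0.02131325, -0.98308159]]), 't': array([-0.05762472,  0.58859448,  0.9929261 ])}
scene {'camera_matrix': array([[543.00438319,   0.        , 276.36842512],
       [  0.        , 543.00438319, 221.25186488],
       [  0.        ,   0.        ,   1.        ]]), 'k1': -0.09506166340464181, 'R': array([[ 0.92143591, -0.38852432, -0.00217204],
       [-0.33337265, -0.78774065, -0.51800323],
       [ 0.19954585,  0.47803088, -0.8553759 ]]), 't': array([-0.57461328,  0.21905428,  1.37626711])}
0.1 [ 0.16894849 -0.60106027  0.23042892] [ 9.90642329e-01  1.36480133e-01  2.74270626e-05 -9.73524047e-04] 1.0016521001192533
```

View pics/top0.png

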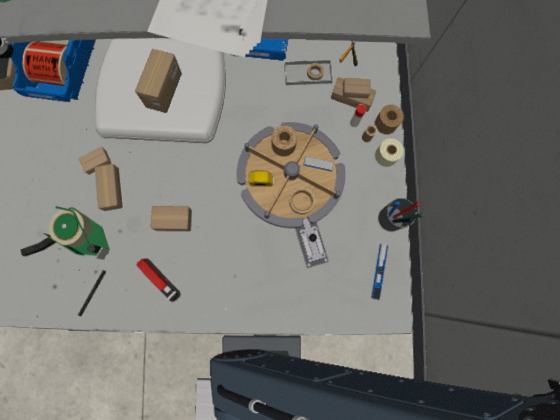

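View pics/scene0.png

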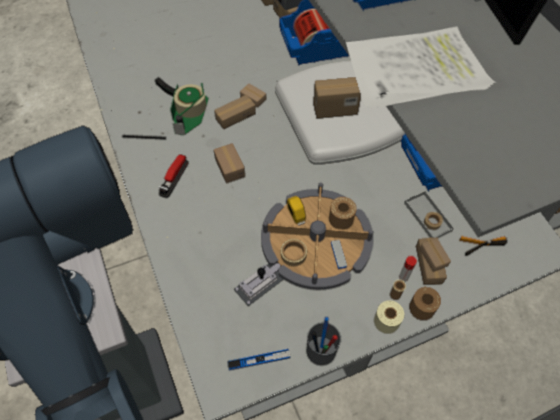

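The roll is in the back bay: in the top view the roll is at about (284,137), hub (291,170), stub (302,201), and knob (312,238). So it needs a half turn. I'll enlarge the view to measure.

```bash
cat > h.py <<'E'
from station import *
import numpy as np, cv2
def px2w(n,uv,z):
    c=calibration(n);K=c['camera_matrix'];d=np.array([c['k1'],0,0,0,0.])
    p=cv2.undistortPoints(np.array([[uv]],float),K,d)[0,0]
    R,t=c['R'],c['t'];C=-R.T@t;r=R.T@np.array([p[0],p[1],1]);return C+r*(z-C[2])/r[2]
def w2px(n,X):
    c=calibration(n);return cv2.projectPoints(np.array([X],float),cv2.Rodrigues(c['R'])[0],c['t'],c['camera_matrix'],np.array([c['k1'],0,0,0,0.]))[0][0,0]
E
python3 - <<'E'
from h import *
im=cv2.imread("pics/top0.png")[110:280,220:400]
cv2.imwrite("pics/c1.png",cv2.resize(im,None,fx=3.5,fy=3.5,interpolation=cv2.INTER_CUBIC))
print(px2w("top",(291,170),.084),px2w("top",(312,238),.07))
E
```

```text
[ 0.69676173 -0.08500684  0.084     ] [ 0.51960064 -0.14029065  0.07      ]
```

View pics/c1.png

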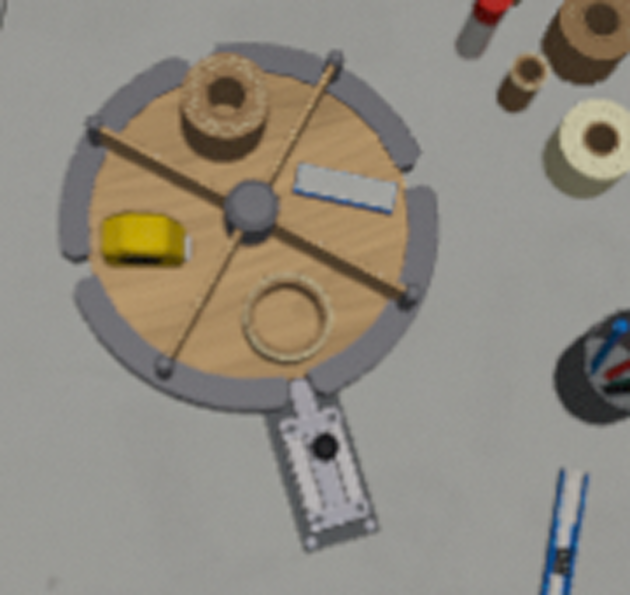

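```bash
python3 - <<'E'
from h import *
g=lambda u,v,z:px2w("top",(220+(u+.5)/3.5-.5,110+(v+.5)/3.5-.5),z)
hub=g(251,204,.084);P=[g(*p,.078) for p in((411,290),(335,60),(95,125),(163,366))]
k=g(325,444,.074)
c=np.mean(P,0);print("hub",hub,"c",c)
for p in P+[k]:
    d=p-c;print(p.round(4),np.hypot(*d[:2]).round(4),np.degrees(np.arctan2(d[1],d[0])).round(2))
s=sense();import math
from scipy.spatial.transform import Rotation as R
print(R.from_quat(s['tool_rot']).as_matrix().round(4))
print(calibration("wrist"))
E
```

```text
hub [ 0.70243696 -0.08594269  0.084     ] c [ 0.70135421 -0.08661927  0.078     ]
[ 0.6392 -0.2064  0.078 ] 0.135 -117.42
[ 0.8216 -0.1515  0.078 ] 0.1366 -28.33
[0.7654 0.0329 0.078 ] 0.1356 61.81
[ 0.5792 -0.0215  0.078 ] 0.1385 151.93
[ 0.523  -0.1412  0.074 ] 0.1865 -162.99
[[ 9.627e-01  2.704e-01 -2.000e-04]
 [ 2.704e-01 -9.627e-01  1.900e-03]
 [ 3.000e-04 -1.900e-03 -1.000e+00]]
{'camera_matrix': array([[317.21154398,   0.        , 278.61420197],
       [  0.        , 317.21154398, 209.5343412 ],
       [  0.        ,   0.        ,   1.        ]]), 'k1': -0.06138493042999267, 'mount': array([[-3.54174746e-04, -9.47353182e-01, -3.20190293e-01,
         8.30390147e-02],
       [ 9.99999592e-01, -6.95021615e-05, -9.00500465e-04,
        -9.17069085e-04],
       [ 8.30838063e-04, -3.20190481e-01,  9.47352820e-01,
        -1.43481521e-01],
       [ 0.00000000e+00,  0.00000000e+00,  0.00000000e+00,
         1.00000000e+00]])}
```

Call:
{"op": "apply_moves", "data": {"plan": [[0.045,-0.0317,0,0,0,0,1],[0.045,-0.0317,0,0,0,0,1],[0.045,-0.0317,0,0,0,0,1],[0.045,-0.0317,0,0,0,0,1],[0.045,-0.0317,0,0,0,0,1],[0.045,-0.0317,0,0,0,0,1],[0.045,-0.0317,0,0,0,0,1],[0.045,-0.0317,0,0,0,0,1]]}}

```text
t: 1.1
tcp_pos: [0.4478, -0.2586, 0.2311]
tool_rot: [0.991, 0.136, -0.0, -0.0]
force: [0.1, -0.8, 0.2]
finger_gap: -0.002
gripper_force: 0.0
```

Call:
{"op": "apply_moves", "data": {"plan": [[0.045,-0.0317,0,0,0,0,1],[0.045,-0.0317,0,0,0,0,1],[0.045,-0.0317,0,0,0,-0.023,1],[0,0,0,0,0,0,1],[0,0,0,0,0,0,1]]}}

```text
t: 1.72
tcp_pos: [0.5507, -0.132, 0.2308]
tool_rot: [0.989, 0.148, -0.001, -0.0]
force: [-0.5, -0.3, -0.3]
finger_gap: 0.009
gripper_force: 0.0
```

```bash
cat >> h.py <<'E'
from scipy.spatial.transform import Rotation as Rot
def wcam(s):
    m=calibration("wrist")['mount'];T=np.eye(4);T[:3,:3]=Rot.from_quat(s['tool_rot']).as_matrix();T[:3,3]=s['tcp_pos'];return T@m
def wpx(W,uv,z):
    c=calibration("wrist");p=cv2.undistortPoints(np.array([[uv]],float),c['camera_matrix'],np.array([c['k1'],0,0,0,0.]))[0,0]
    r=W[:3,:3]@np.array([p[0],p[1],1]);return W[:3,3]+r*(z-W[2,3])/r[2]
def go(s,xy,z,yaw):
    T=Rot.from_quat(s['tool_rot']).as_matrix();d=T.T@(np.array([*xy,z])-s['tcp_pos'])
    y=np.degrees(np.arctan2(T[1,0],T[0,0]));print("tool shift",d.round(4),"wz",round(np.radians(y-yaw),4))
E
python3 - <<'E'
from h import *
s=sense();im=snapshot("wrist");cv2.imwrite("pics/w1.png",im[:,:,::-1]);np.save("w1.npy",wcam(s))
print(s['t'],s['tcp_pos'],s['force'],s['finger_gap'],np.degrees(s['q']));go(s,(.552,-.132),.047,17)
E
```

```text
1.725 [ 0.5507219  -0.13197223  0.23082836] [-0.4880679  -0.27299858 -0.32914291] 0.008582799752503402 [-2.47617613e+01  2.57598713e+01  9.06161189e+01 -3.67451956e-02
  6.37041942e+01  4.82015902e+01]
tool shift [0.0015 0.0005 0.1838] wz 0.0009
```

View pics/w1.png

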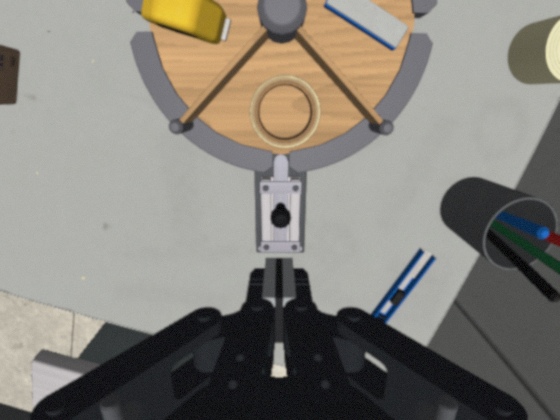

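The wrist view shows the knob cap at (281,217), posts at (177,126) and (387,127), and the hub at (283,8).

```bash
python3 - <<'E'
from h import *
W=np.load("w1.npy")
k=wpx(W,(281,216),.074);a=wpx(W,(177,125),.078);b=wpx(W,(387,126),.078);h=wpx(W,(283,8),.084)
print(k,a,b,h,np.hypot(*(a-b)[:2]),np.hypot(*(k-h)[:2]))
m=(a+b)/2;d=(a-b)[:2];d/=np.hypot(*d);n=np.array([d[1],-d[0]]);n=n if n[0]>0 else -n
c=m[:2]+n*.138/np.sqrt(2);print("axis",c,"front deg",np.degrees(np.arctan2(-n[1],-n[0])),"knob",np.hypot(*(k[:2]-c)),np.degrees(np.arctan2(*(k[:2]-c)[::-1])))
E
```

```text
[ 0.52663575 -0.14054506  0.074     ] [ 0.58456368 -0.02318052  0.078     ] [ 0.64002519 -0.20697775  0.078     ] [ 0.70206761 -0.08802889  0.084     ] 0.19198281584339844 0.18312368458547357
axis [ 0.70571462 -0.08688924] front deg -163.2086141284168 knob 0.18694434141867658 -163.3206724795073
```

Call:
{"op": "apply_moves", "data": {"plan": [[0.004,0,0.045,0,0,0,1],[0,0,0.045,0,0,0,1],[0,0,0.045,0,0,0,1],[0,0,0.03,0,0,0,1],[0,0,0.018,0,0,0,1],[0,0,0,0,0,0,1]]}}

```text
t: 2.52
tcp_pos: [0.5541, -0.1316, 0.0474]
tool_rot: [0.989, 0.147, -0.001, -0.001]
force: [-0.4, 0.1, 0.7]
finger_gap: 0.002
gripper_force: 0.0
```

Call:
{"op": "apply_moves", "data": {"plan": [[-0.008,0,0,0,0,0,1],[-0.008,0,0,0,0,0,1],[-0.008,0,0,0,0,0,1],[-0.006,0,0,0,0,0,1],[0,0,0,0,0,0,1]]}}

```text
t: 3.15
tcp_pos: [0.5263, -0.1402, 0.0488]
tool_rot: [0.989, 0.148, 0.0, 0.0]
force: [1.5, -0.3, 1.0]
finger_gap: -0.002
gripper_force: 0.7
```

Call:
{"op": "apply_moves", "data": {"plan": [[-0.004,0,0,0,0,0,1],[-0.004,0,0,0,0,0,1],[0,0,0,0,0,0,1]]}}

```text
t: 3.52
tcp_pos: [0.5185, -0.1423, 0.0482]
tool_rot: [0.989, 0.148, -0.0, 0.0]
force: [2.6, -0.3, 0.9]
finger_gap: -0.001
gripper_force: 1.0
```

Call:
{"op": "apply_moves", "data": {"plan": [[-0.004,0,0,0,0,0,1],[-0.002,0,0,0,0,0,1],[0,0,0,0,0,0,1]]}}

```text
t: 3.9
tcp_pos: [0.5155, -0.1435, 0.0484]
tool_rot: [0.989, 0.147, 0.003, 0.0]
force: [8.7, 5.4, -0.8]
finger_gap: 0.003
gripper_force: 5.0
```

Call:
{"op": "apply_moves", "data": {"plan": [[0.01,0,0,0,0,0,1],[0,0,-0.045,0,0,0,1],[0,0,-0.04,0,0,0,1],[0,0,0,0,0,0.157,0.2],[0,0,0,0,0,0.157,0.2],[0,0,0,0,0,0.157,0.2],[0,0,0,0,0,0.157,0.2],[0,0,0,0,0,0.157,0.2]]}}

```text
t: 4.9
tcp_pos: [0.5207, -0.1403, 0.1324]
tool_rot: [0.97, -0.244, -0.003, -0.0]
force: [0.6, -0.1, 0.7]
finger_gap: 0.401
gripper_force: 0.0
```

```bash
python3 - <<'E'
from h import *
s=sense();im=snapshot("wrist");cv2.imwrite("pics/w2.png",im[:,:,::-1]);np.save("w2.npy",wcam(s))
print(s['t'],s['tcp_pos'],s['finger_gap']);go(s,(.5838,-.0222),.048,-28.1)
E
```

```text
4.9 [ 0.52066724 -0.1402836   0.13244865] 0.4013932548302172
tool shift [ 0.0002 -0.134   0.0843] wz -0.0025
```

View pics/w2.png

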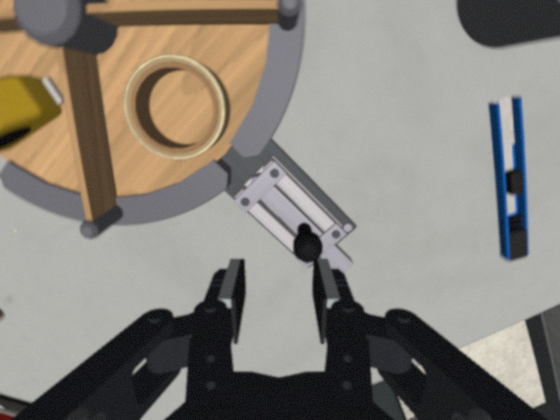

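The bolt is fully back: its nose is out of the slot at about (245,165). Post_3's top is at about (91,228).

```bash
python3 - <<'E'
from h import *
W=np.load("w2.npy");print(wpx(W,(91,228),.078),wpx(W,(308,246),.074))
E
```

```text
[ 0.58366702 -0.0263037   0.078     ] [ 0.49962562 -0.15106847  0.074     ]
```

Call:
{"op": "apply_moves", "data": {"plan": [[0,-0.045,0,0,0,0,0.2],[0,-0.045,0,0,0,0,0.2],[0,-0.044,0,0,0,0,0.2],[0,0,0,0,0,0,0.2]]}}

```text
t: 5.45
tcp_pos: [0.5851, -0.0199, 0.1326]
tool_rot: [0.971, -0.239, -0.001, 0.0]
force: [0.4, -1.0, -0.1]
finger_gap: 0.399
gripper_force: 0.0
```

Call:
{"op": "apply_moves", "data": {"plan": [[0,0.003,0.03,0,0,0,0.2],[0,0,0.03,0,0,0,0.2],[0,0,0.025,0,0,0,0.2],[0,0,0,0,0,0,0.5],[0,0,0,0,0,0,0.53]]}}

```text
t: 6.08
tcp_pos: [0.5838, -0.0258, 0.0487]
tool_rot: [0.97, -0.242, -0.0, 0.0]
force: [0.5, 0.1, -0.2]
finger_gap: 0.238
gripper_force: 0.0
```

Call:
{"op": "apply_moves", "data": {"plan": [[0.0002,0.0072,0,0,0,-0.0524,0.53],[0.0008,0.0144,0,0,0,-0.1047,0.53],[0.0008,0.0144,0,0,0,-0.1047,0.53],[0.0008,0.0144,0,0,0,-0.1047,0.53],[0.0008,0.0144,0,0,0,-0.1047,0.53],[0.0008,0.0144,0,0,0,-0.1047,0.53],[0.0008,0.0144,0,0,0,-0.1047,0.53]]}}

```text
t: 6.95
tcp_pos: [0.5716, -0.1168, 0.05]
tool_rot: [0.995, 0.098, 0.001, 0.0]
force: [0.4, 2.0, -0.0]
finger_gap: 0.232
gripper_force: 0.6
```

```bash
cat >> h.py <<'E'
C=np.array([.705,-.087])
def st():
    s=sense();d=s['tcp_pos'][:2]-C;T=Rot.from_quat(s['tool_rot']).as_matrix()
    print(s['t'],s['tcp_pos'],"r",np.hypot(*d),"ang",np.degrees(np.arctan2(d[1],d[0]))%360,"yaw",np.degrees(np.arctan2(T[1,0],T[0,0])),"F",s['force'].round(1),s['ft_torque'].round(2),s['finger_gap']);return s
E
python3 -c "
from h import *
st()"
```

```text
6.95 [ 0.57157773 -0.11682371  0.04999251] r 0.1367148727491259 ang 192.60012395229577 yaw 11.226232952800386 F [ 0.4  2.  -0. ] [ 0.26 -0.1  -0.01] 0.23160340580266642
```

Call:
{"op": "apply_moves", "data": {"plan": [[0.0008,0.0144,0,0,0,-0.1047,0.53],[0.0008,0.0144,0,0,0,-0.1047,0.53],[0.0008,0.0144,0,0,0,-0.1047,0.53],[0.0008,0.0144,0,0,0,-0.1047,0.53],[0.0008,0.0144,0,0,0,-0.1047,0.53],[0.0008,0.0144,0,0,0,-0.1047,0.53],[0.0008,0.0144,0,0,0,-0.1047,0.53],[0.0002,0.0096,0,0,0,-0.07,0.53]]}}

```text
t: 7.95
tcp_pos: [0.6318, -0.206, 0.05]
tool_rot: [0.878, 0.479, 0.0, 0.001]
force: [-1.5, 2.5, -0.5]
finger_gap: 0.234
gripper_force: 0.6
```

Call:
{"op": "apply_moves", "data": {"plan": [[0,0,0,0,0,0,0.53],[0,0,0,0,0,0,0.53]]}}

```text
t: 8.2
tcp_pos: [0.631, -0.2054, 0.0491]
tool_rot: [0.879, 0.477, 0.0, 0.0]
force: [-0.6, 0.5, 0.5]
finger_gap: 0.234
gripper_force: 0.0
```

```bash
python3 -c "
from h import *
st()"
```

```text
8.2 [ 0.63102129 -0.205423    0.04910746] r 0.1396311496149096 ang 238.007026840524 yaw 56.98463774174535 F [-0.6  0.5  0.5] [-0.01  0.02  0.01] 0.23361594720300993
```

Call:
{"op": "apply_moves", "data": {"plan": [[0,-0.003,0,0,0,0,0.2],[0,0,0,0,0,0,0.2],[0,0,-0.03,0,0,0,0.2],[0,0,-0.055,0,0,0,0.2],[0,0,0,0,0,0.175,0.2],[0,0,0,0,0,0.175,0.2],[0,0,0,0,0,0.175,0.2],[0,0,0,0,0,0.175,0.2]]}}

```text
t: 9.2
tcp_pos: [0.6284, -0.2036, 0.1333]
tool_rot: [0.99, 0.144, -0.0, -0.0]
force: [-0.2, 0.1, 1.0]
finger_gap: 0.397
gripper_force: 0.0
```

Call:
{"op": "apply_moves", "data": {"plan": [[0,0,0,0,0,0.175,0.2],[0,0,0,0,0,0.175,0.2],[0,0,0,0,0,0.175,0.2],[0,0,0,0,0,0.175,0.2],[0,0,0,0,0,0.175,0.2],[0,0,0,0,0,0,0.2]]}}

```text
t: 9.95
tcp_pos: [0.6285, -0.2036, 0.1332]
tool_rot: [0.959, -0.285, -0.0, -0.0]
force: [-0.2, 0.5, -0.8]
finger_gap: 0.4
gripper_force: 0.0
```

```bash
python3 - <<'E'
from h import *
s=st();go(s,(.5893,-.0118),.049,-33)
im=snapshot("top")[110:280,220:400,::-1]
cv2.imwrite("pics/c2.png",cv2.resize(im,None,fx=3.5,fy=3.5,interpolation=cv2.INTER_CUBIC))
E
```

```text
9.95 [ 0.62848305 -0.20361013  0.13321458] r 0.1394731692797726 ang 236.72801463206332 yaw -33.09971604997652 F [-0.2  0.5 -0.8] [0.04 0.03 0.04] 0.3996152885863192
tool shift [-0.1375 -0.1393  0.0843] wz -0.0017
```

View pics/c2.png

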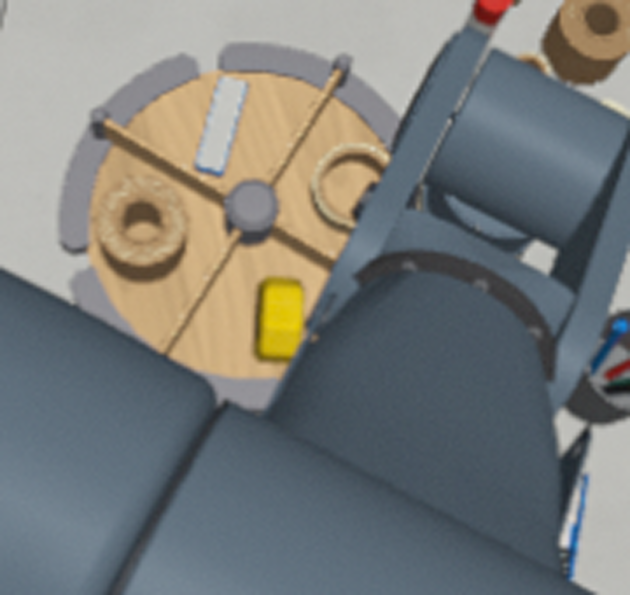

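The platter shows the tape roll now in the left bay, with posts at (343,66) and (98,122), about 3.5° short of a quarter turn. On to the second push.

Call:
{"op": "apply_moves", "data": {"plan": [[-0.0344,-0.0342,0,0,0,0,0.2],[-0.0344,-0.0342,0,0,0,0,0.2],[-0.0344,-0.0342,0,0,0,0,0.2],[-0.0343,-0.0342,0,0,0,0,0.2],[0,0,0.02,0,0,0,0.2],[0,0,0,0,0,0,0.2]]}}

```text
t: 10.75
tcp_pos: [0.5875, -0.0131, 0.1124]
tool_rot: [0.959, -0.284, -0.001, 0.0]
force: [0.3, -0.6, 0.7]
finger_gap: 0.402
gripper_force: 0.0
```

```bash
python3 - <<'E'
from h import *
s=st();go(s,(.588,-.0139),.049,-32)
im=snapshot("wrist")[:,:,::-1]
cv2.imwrite("pics/w3.png",im);np.save("w3.npy",wcam(s))
E
```

```text
10.75 [ 0.58745836 -0.01309071  0.11236805] r 0.13884747209633302 ang 147.8386289481787 yaw -33.03030264549436 F [ 0.3 -0.6  0.7] [-0.01 -0.02 -0.01] 0.4016814195861501
tool shift [0.0011 0.0003 0.0634] wz -0.018
```

View pics/w3.png

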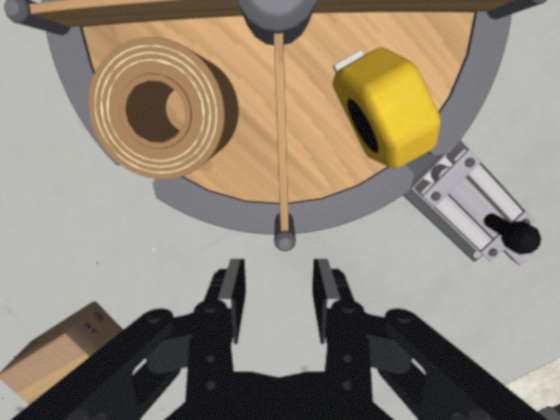

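The post top is at (286,240), midway between the fingers (midline about 279), so I can lower.

Call:
{"op": "apply_moves", "data": {"plan": [[0.001,0.002,0.03,0,0,0,0.2],[0,0,0.033,0,0,0,0.2],[0,0,0,0,0,0,0.53],[0,0,0,0,0,0,0.53],[0.0002,0.0072,0,0,0,-0.0524,0.53],[0.0008,0.0144,0,0,0,-0.1047,0.53],[0.0008,0.0144,0,0,0,-0.1047,0.53],[0.0008,0.0144,0,0,0,-0.1047,0.53]]}}

```text
t: 11.8
tcp_pos: [0.571, -0.0634, 0.0525]
tool_rot: [0.994, -0.105, 0.003, 0.0]
force: [0.7, 0.5, 0.7]
finger_gap: 0.241
gripper_force: 0.7
```

Call:
{"op": "apply_moves", "data": {"plan": [[0.0008,0.0144,0,0,0,-0.1047,0.53],[0.0008,0.0144,0,0,0,-0.1047,0.53],[0.0008,0.0144,0,0,0,-0.1047,0.53],[0.0008,0.0144,0,0,0,-0.1047,0.53],[0.0008,0.0144,0,0,0,-0.1047,0.53],[0.0008,0.0144,0,0,0,-0.1047,0.53]]}}

```text
t: 12.55
tcp_pos: [0.5793, -0.148, 0.0525]
tool_rot: [0.978, 0.208, 0.002, 0.001]
force: [0.8, 1.4, 0.1]
finger_gap: 0.239
gripper_force: 0.6
```

```bash
python3 -c "
from h import *
st()"
```

```text
12.55 [ 0.57927464 -0.14801485  0.0524626 ] r 0.13974862713744204 ang 205.88742198761088 yaw 23.953590429229795 F [0.8 1.4 0.1] [ 0.32 -0.11 -0.02] 0.23871378793872935
```

Call:
{"op": "apply_moves", "data": {"plan": [[0.0008,0.0144,0,0,0,-0.1047,0.53],[0.0008,0.0144,0,0,0,-0.1047,0.53],[0.0008,0.0144,0,0,0,-0.1047,0.53],[0.0008,0.0144,0,0,0,-0.1047,0.53],[0.0008,0.0144,0,0,0,-0.1047,0.53],[0.0002,0.0096,0,0,0,-0.07,0.53],[0,0,0,0,0,0,0.53]]}}

```text
t: 13.42
tcp_pos: [0.6321, -0.2094, 0.0523]
tool_rot: [0.876, 0.483, 0.001, 0.002]
force: [0.6, 0.8, 0.0]
finger_gap: 0.235
gripper_force: 0.0
```

```bash
python3 -c "
from h import *
st()"
```

```text
13.425 [ 0.63214354 -0.20938685  0.05231356] r 0.1424310577773309 ang 239.2348113559562 yaw 57.72936884208056 F [0.6 0.8 0. ] [-0.05  0.01 -0.02] 0.2351809404261317
```

Call:
{"op": "apply_moves", "data": {"force": 20, "plan": [[0.002,0,0,0,0,0,0.8],[0,0,0,0,0,0,1],[0,0,0,0,0,0,1],[0.0001,0.0033,0,0,0,-0.024,1],[0.0001,0.0033,0,0,0,-0.024,1],[0,0,0,0,0,0,1]]}}

```text
t: 14.18
tcp_pos: [0.6377, -0.2119, 0.052]
tool_rot: [0.864, 0.504, -0.0, 0.002]
force: [-1.7, -5.6, 4.5]
finger_gap: 0.151
gripper_force: 19.8
```

```bash
python3 - <<'E'
from h import *
s=st()
im=snapshot("wrist")[:,:,::-1]
cv2.imwrite("pics/w4.png",im);np.save("w4.npy",wcam(s))
E
```

```text
14.175 [ 0.63770792 -0.2118887   0.052014  ] r 0.141864059771949 ang 241.68348247618238 yaw 60.504327167104066 F [-1.7 -5.6  4.5] [-0.77  0.37 -0.02] 0.15061766268206123
```

View pics/w4.png

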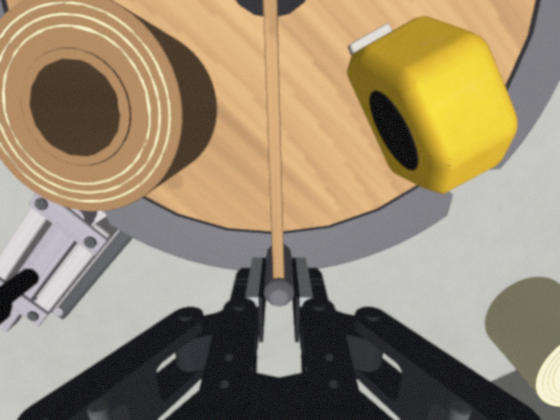

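The fingers hold the post at 241.7°, against a target of about 241.9°, with the roll next to the bolt. Release and lift.

Call:
{"op": "apply_moves", "data": {"plan": [[0,0,0,0,0,0,0.4],[0,0,0,0,0,0,0.2],[0,0,-0.04,0,0,0,0.2],[0,0,-0.05,0,0,0,0.2],[0,0,-0.05,0,0,0.19,0.5]]}}

```text
out of range: a turn must lie within [-0.188, 0.188]
```

Call:
{"op": "apply_moves", "data": {"plan": [[0,0,0,0,0,0,0.2],[0,0,-0.04,0,0,0,0.2],[0,0,-0.05,0,0,0,0.2],[0,0,-0.04,0,0,0.187,0.5],[0,0,0,0,0,0.187,1],[0,0,0,0,0,0.187,1],[0,0,0,0,0,0.187,1],[0,0,0,0,0,0,1]]}}

```text
t: 15.22
tcp_pos: [0.6371, -0.2088, 0.18]
tool_rot: [0.988, 0.155, -0.0, -0.001]
force: [0.3, 0.0, -0.2]
finger_gap: -0.003
gripper_force: 0.0
```

```bash
python3 - <<'E'
from h import *
s=st();u=np.array([np.cos(np.radians(196.9)),np.sin(np.radians(196.9))])
go(s,C+.246*u,.18,16.9);go(s,C+.246*u,.048,16.9)
E
```

```text
15.225 [ 0.63706916 -0.20884474  0.18001926] r 0.13950175759195463 ang 240.85947187440252 yaw 17.799317153259622 F [ 0.3  0.  -0.2] [ 0.02 -0.01 -0.02] -0.002874937042017877
tool shift [-0.144  -0.0991  0.0002] wz 0.0157
tool shift [-0.144  -0.0989  0.1322] wz 0.0157
```

Call:
{"op": "apply_moves", "data": {"plan": [[-0.036,-0.0248,0,0,0,0,1],[-0.036,-0.0248,0,0,0,0,1],[-0.036,-0.0248,0,0,0,0,1],[-0.036,-0.0247,0,0,0,0.016,1],[0,0,0,0,0,0,1]]}}

```text
t: 15.85
tcp_pos: [0.4661, -0.1566, 0.1799]
tool_rot: [0.989, 0.147, -0.002, -0.002]
force: [-0.5, -0.7, 0.6]
finger_gap: -0.002
gripper_force: 0.0
```

```bash
python3 - <<'E'
from h import *
s=st();u=np.array([np.cos(np.radians(196.9)),np.sin(np.radians(196.9))])
go(s,C+.246*u,.048,16.9)
im=snapshot("wrist")[:,:,::-1]
cv2.imwrite("pics/w5.png",im);np.save("w5.npy",wcam(s))
E
```

```text
15.85 [ 0.46612263 -0.15655701  0.1799413 ] r 0.24879826313580056 ang 196.23465761894843 yaw 16.90788458807094 F [-0.5 -0.7  0.6] [ 0.07 -0.01 -0.01] -0.001866129350820171
tool shift [0.0032 0.0035 0.1319] wz 0.0001
```

View pics/w5.png

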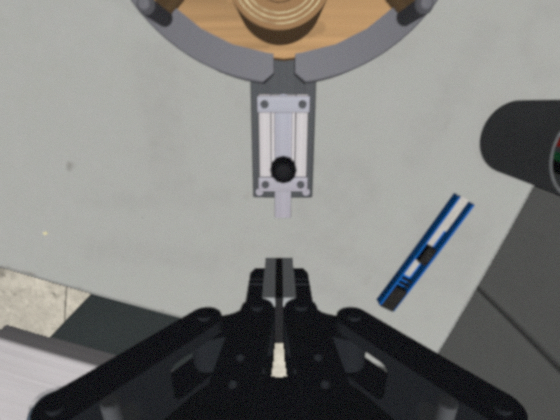

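The slot (centre about 285, row 70) lines up with the bolt (284), and the roll sits in the front bay. Lowering outside the knob at (283,170).

Call:
{"op": "apply_moves", "data": {"plan": [[0,0.003,0.04,0,0,0,1],[0,0,0.04,0,0,0,1],[0,0,0.03,0,0,0,1],[0,0,0.021,0,0,0,1],[0,0,0,0,0,0,1]]}}

```text
t: 16.52
tcp_pos: [0.4716, -0.1621, 0.0478]
tool_rot: [0.989, 0.146, -0.001, -0.001]
force: [-0.1, 0.2, 0.9]
finger_gap: 0.001
gripper_force: 0.0
```

Call:
{"op": "apply_moves", "data": {"plan": [[0.007,0,0,0,0,0,1],[0.007,0,0,0,0,0,1],[0.006,0,0,0,0,0,1],[0.006,0,0,0,0,0,1],[0,0,0,0,0,0,1]]}}

```text
t: 17.15
tcp_pos: [0.4971, -0.1544, 0.0497]
tool_rot: [0.989, 0.146, 0.001, 0.0]
force: [-1.2, -0.7, -0.6]
finger_gap: -0.004
gripper_force: 0.3
```

Call:
{"op": "apply_moves", "data": {"plan": [[0.004,0,0,0,0,0,1],[0.003,0,0,0,0,0,1],[0,0,0,0,0,0,1]]}}

```text
t: 17.52
tcp_pos: [0.5023, -0.1527, 0.0496]
tool_rot: [0.989, 0.146, -0.0, 0.0]
force: [-4.1, -2.3, 3.0]
finger_gap: -0.001
gripper_force: 2.3
```

Call:
{"op": "apply_moves", "data": {"plan": [[0.003,0,0,0,0,0,1],[0.003,0,0,0,0,0,1],[0,0,0,0,0,0,1]]}}

```text
t: 17.9
tcp_pos: [0.5026, -0.1522, 0.0495]
tool_rot: [0.989, 0.148, -0.006, -0.001]
force: [-18.1, -14.1, 9.5]
finger_gap: -0.002
gripper_force: 10.6
```

Call:
{"op": "apply_moves", "data": {"plan": [[-0.01,0,0,0,0,0,1],[-0.01,0,0,0,0,0,1],[-0.01,0,-0.04,0,0,0,1],[0,0,-0.05,0,0,0,1],[0,0,-0.045,0,0,0,1],[0,0,0,0,0,0,1],[0,0,0,0,0,0,1]]}}

```text
t: 18.77
tcp_pos: [0.4794, -0.159, 0.184]
tool_rot: [0.989, 0.146, 0.0, -0.0]
force: [0.4, -1.1, -0.7]
finger_gap: 0.003
gripper_force: 0.0
```

```bash
python3 - <<'E'
from h import *
s=st()
im=snapshot("wrist")[:,:,::-1]
cv2.imwrite("pics/w6.png",im);np.save("w6.npy",wcam(s))
E
```

```text
18.775 [ 0.47941728 -0.15897476  0.18397251] r 0.23678667936211942 ang 197.6958798536859 yaw 16.770540932432805 F [ 0.4 -1.1 -0.7] [-0.03  0.03  0.02] 0.0026753202167491188
```

View pics/w6.png

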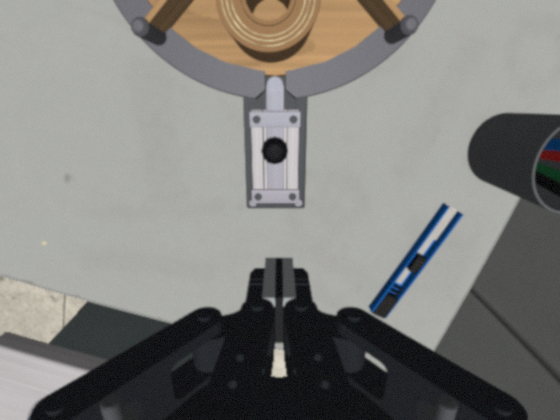

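The bolt's nose is in the slot at (276,85), with the knob at (275,150). I'll check the knob position against its starting value, then hand in.

```bash
python3 - <<'E'
from h import *
W=np.load("w6.npy");k=wpx(W,(275,149),.074)
r=np.hypot(*(k[:2]-C));print(k,r)
if r<.193: print(sign_off())
E
```

```text
[ 0.52435467 -0.14121444  0.074     ] 0.18860524803200412
the job is handed in; nothing more can be done
None
```

The job is handed in: the full tape roll is in the front bay and the bolt is pushed home against its stop; the final picture shows its nose in the slot and the knob 189 mm from the axis (190 mm when home).

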